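# Rack the last board and hold the curing hood at its balance

## Robot

A 6-joint arm with a two-finger parallel gripper is mounted at the origin on the work surface. World frame = base frame: x ahead of the robot, y to its left, z up, the work surface at z = 0. Lengths are in mm, angles in rad, forces in N, time in s.
With the tool pointing down it reaches from about 275 to 750 mm from the base axis. Payload 10.2 kg.
Tool frame: the origin (TCP) lies at the very end of the fingers, on their centre line; the grasp point (between the pads) lies 19 mm behind it (ctrl.grip_depth is the distance from the TCP to the grasp point, in mm); z points along the fingers, x is the direction in which the jaws open and shut, and the axes are right-handed (so a half turn about z gives the same grasp; the last joint's range is limited). The gripper opens to 85 mm and grips with 20 to 120 N. Pads are 22 mm wide; open, the fingers measure 114 mm over their backs; the gripper's body (76 mm by 85 mm) begins 54 mm behind the grasp point. The pads swing forward as they close: fully open they stand 13 mm farther back than shut.
Start: joints at [0.957, 0.313, 1.498, -0, 1.331, -0.223], TCP at [200, 485.418, 204.494] pointing down, gripper open.
Joint ranges: [-2.94, 2.94], [-0.97, 2.17], [0.19, 2.56], [-1.23, 4.37], [0.02, 3.11], [-2.88, 2.88]. Speed limits (rad/s): [2.39, 2.39, 3.01, 3.14, 3.14, 3.14].

## Interface

Orientations are given as a unit quaternion [w, x, y, z].
In Python, from rig import ctrl gives the robot as it stands.
- The arm moves only by the tool play_rows, never from a script. Its argument "motion" is a list of rows, each a list of 2 entries, a list of its own where there are three numbers: the shift along the tool's x, y, z in mm, then the turn, a rotation vector about the tool's x, y, z in degrees. A call has 1 to 20 rows; each row shifts and turns the commanded pose from where the row before left it, along the tool's axes as they then stand; what a row does not reach is not made up. A row lasts 1/12 s, in which the tool goes at most 41.7 mm and 7.16 degrees, less where a joint would pass 70% of its speed; a pose out of reach is approached as far as the arm can. A call with a gripper value outside its range is refused whole. "fingers" is the finger opening in mm, from 0 to 85.4, set as the call begins (left out, the last holds). The fingers move at their own pace and stop on an object; "squeeze" is the grip in N (left out, the last holds). Time passes only in rows, so rows that do not move let the fingers close. It gives the time, the measured TCP pose, the force and the opening at its end, in the units of the state.
- ctrl.sense(): the state, without advancing time (a new reading comes with each control period).
- ctrl.capture(name): name is "side" or "top"; returns the picture (480x640x3 uint8, red, green, blue); there is no depth.
- ctrl.get_calibration(name): a dict with "K" (3x3 intrinsics, pixels), "R" (3x3) and "t" (3): a world point X has camera coordinates R X + t. Camera axes: x right, y down, z forward; pixel columns grow to the right and rows downward; lengths in mm; the calibration is good to about 2 mm. A picture is of the moment at which its call begins. get_calibration takes no time and is no camera call.
- ctrl.finish_job(): hands the job in, once; it reports no verdict.
Trained networks look in the newest picture that a camera, given by its name, has taken for a name from the list of things; names that differ only in an ending like _2 or _b are one class to them, and where a whole thing is asked for, a point or a joint stands for the part that bears it (a point fixed in the world has none). Each returns a list of dicts, best first, with "p" (0 to 1); they miss things now and then, are a little off and sometimes report something else, mostly with a low value. They report only what shows in the picture. A call takes as long as a camera call. They do not tell look-alikes from the thing itself.
- ctrl.spot_in(camera, name): "position" ([column, row] as shares, 0 to 1, of the picture: columns of its width, rows of its height, amid what is visible of it).
The state is a dict: "time_s": time; "joints": joint angles; "dq": joint speeds; "tau": joint torques, N m; "eef_pos": TCP position; "ee_rot": TCP orientation; "force": force on the tool from outside, world axes, zero at the start; "wrist_torque": the same for the moment, N m; "grip_width": opening from 0.0 (shut) to 1.0 (fully open).
Only numpy, scipy, OpenCV 4.12 (cv2) and the standard library are available. Lean on these libraries where they do the work, as an engineer would, in place of code of your own. Each camera call takes 0.05 s, during which the arm holds its last target. There are 200 camera calls.

## Task

Get this batch ready for curing: take the circuit board that leans in the black work cradle, stand it upright, fully down and centred in the empty middle slot of the wooden rack, and let go of it. Then lift the curing box's sprung hood by its handle bar past its balance point (about 55 degrees open) to about 65 degrees, ease it back to about 45 degrees, just below balance, without letting it fly or slam, and finish still holding it there with the gripper so that the rack can be slid in. Leave the other boards and the things on the bench where they are.

Things in the scene. Friction and masses are not known exactly. Their poses are not given: they have to be found in the camera images.
- board: Circuit board on an aluminium plate: slab 8 mm thick (x), 90 long (y), 85 high (z), 0.12 kg; origin mid lower edge. Starts leaning 25 degrees off upright, top edge towards the robot, in the cradle's equally tilted slot (12 mm wide, 30 deep): draw it out along its own z. Grip its free upper 30 mm across the thickness. Components on the middle of the +x face.
- cradle: Black and dark-steel work cradle, fixed, footprint 120 x 110 mm, 55 mm high; origin at the centre of its underside; its slot runs along its y.
- rack: Light wooden rack, fixed, base 140 x 110 x 12 mm, origin centre of its underside. Three upright slots along its y at x = -40, 0, +40 mm, each 12 mm wide, 100 long, 30 deep, walls 4 mm thick rising 30 mm above the base. Outer slots hold boards of the same kind; the middle one is empty. Cradle and rack may swap places.
- rack_slot (a point): Centre of the floor of the empty middle slot, 12 mm above the bench; axes as the rack's (x across the slot, y along it, z up). A seated board has its origin here.
- curing_box: White curing box, fixed, 160 (x) x 240 (y) x 110 mm high; origin at the centre of its underside; front faces -x, hood on top.
- hood (a joint): Hood angle, rad: 0 shut (start), 1.4 stop. The front edge with the bar rises and swings to the box's +x. Mass 0.95 kg, partly carried by a hinge spring: below 0.96 rad (balance) it falls shut, above it springs open by itself. Bar force: about 2 N up to lift from shut, under 1 N up to hold at 0.79, about 1 N down to hold at 1.13.
- hood_bar (a point): Middle of the hood's handle: round steel bar, 10 mm diameter, free over 140 mm along the box's y, 200 mm from the hinge line, 35 mm clear in front of the hood's edge and box front, 116 mm above the bench when shut. Grip from above across it (fingers closing along the box's x); it turns between the fingers as the hood swings.
- hood_hinge (a point): Middle of the hinge line, rear top edge of the box, 110 mm above the bench; axes as the box's, hinge along y. In this frame the bar lies at x = -0.200 cos q + 0.006 sin q, z = 0.200 sin q + 0.006 cos q (m) for hood angle q.
- spare_front: Like board, standing in the rack's slot on the side nearer the robot (x = -40 mm); leave alone.
- spare_back: Like board, standing in the rack's far slot (x = +40 mm); leave alone.
- clamp_stand: Bystander: black tray base 90 x 70 mm with an upright rod and brass clamps, 213 mm high.
- wire_tin: Bystander: round open steel tin, 80 mm across, 30 mm high.
- flux_jar: Bystander: small amber jar, 44 mm across, 55 mm high.
- driver: Bystander: screwdriver lying on the bench.
- solder_reel: Bystander: grey reel, 56 mm across, 40 mm high.
- solvent: Bystander: white bottle, 56 mm across, 130 mm high.
There are look-alikes about, which are no part of the job. Leave any blue, pink or purple look-alike of the board alone.

How it is judged (in metres and radians):
On the way, in this order (a step that is already met when the one before it is completed fails the run):
1. the board stands upright, fully down in the middle slot of the rack, released (x of board in the frame of rack_slot between -0.005 and 0.005 m and y of board in the frame of rack_slot between -0.02 and 0.02 m and z of board in the frame of rack_slot between -0.003 and 0.005 m and angle between board's own z axis and vertical below 0.2 rad and angle between the x axis of board and the x axis of rack_slot, either way round below 0.2 rad and contact force between board and the fingers below 0.05 N and linear speed of board below 0.03 m/s), for 0.2 s.
2. the hood is raised past its balance point (beyond 1.03 rad, 59 degrees) by the gripper (value of joint hood above 1.03 rad and contact force between hood and the fingers above 0.1 N), for 0.1 s.
At the end, for the whole second after the job is handed in: Board released in the middle slot: within 5 mm across, 20 mm along, 5 mm of its floor, under 0.2 rad off upright and off the slot's direction. The fingers (over 0.1 N) hold the hood still between 0.65 and 0.92 rad (37 to 53 degrees); nothing else carries it (x of board in the frame of rack_slot between -0.005 and 0.005 m and y of board in the frame of rack_slot between -0.02 and 0.02 m and z of board in the frame of rack_slot between -0.003 and 0.005 m and angle between board's own z axis and vertical below 0.2 rad and angle between the x axis of board and the x axis of rack_slot, either way round below 0.2 rad and contact force between board and the fingers below 0.05 N and value of joint hood between 0.65 and 0.92 rad and velocity of joint hood between -0.1 and 0.1 rad/s and contact force between hood and the fingers above 0.1 N and contact force between hood and board below 0.05 N and contact force between hood and spare_front below 0.05 N and contact force between hood and spare_back below 0.05 N and contact force between hood and clamp_stand below 0.05 N and contact force between hood and wire_tin below 0.05 N and contact force between hood and flux_jar below 0.05 N and contact force between hood and driver below 0.05 N and contact force between hood and solder_reel below 0.05 N and contact force between hood and solvent below 0.05 N); the arm keeps its last pose, push and grip.
It fails at once if the hood flies open or slams (over 2 rad/s) (velocity of joint hood above 2 rad/s or velocity of joint hood below -2 rad/s).
It fails at once if another board or a thing on the bench is moved by more than 25 mm (distance of any of spare_front, spare_back, clamp_stand, wire_tin, flux_jar, driver, solder_reel, solvent from where it was at the start of the episode above 0.025 m).
It also fails if it takes over 58 s, if anything falls off the work surface, if the arm or the gripper's body presses on something with over 40 N, if the wrist force passes 120 N, or if a joint passes its speed limit or range.

## Working session

There is one attempt and no reset: what is moved stays moved. The work goes in short steps, Python scripts to look and compute and a tool call to move; the robot and the scene stay as the last step left them, time stands still between calls to the robot, and variables do not carry over. Pictures are saved under pics/ and viewed, about 8 in all and at most 12, crops included, and the job is handed in when it is done.

Besides the shell and the picture viewer there is one more tool, called after ">>>" by a JSON object that holds its "fn" and its "kwargs", one argument or row to a line. play_rows: Moves the arm, as the interface text tells. Its arguments: {"type":"object","properties":{"motion":{"type":"array"},"fingers":{"type":"number"},"squeeze":{"type":"number"}},"required":["motion"]}

```bash
mkdir -p pics; cat > h.py <<'E'
import numpy as np, cv2
from rig import ctrl
def cal(c):
    d=ctrl.get_calibration(c); return [np.array(d[k],float) for k in("K","R","t")]
def proj(c,X):
    K,R,t=cal(c); p=(np.atleast_2d(X)@R.T+t)@K.T; return p[:,:2]/p[:,2:]
def ray(c,uv,z):
    K,R,t=cal(c); d=R.T@np.linalg.solve(K,[uv[0],uv[1],1]); o=-R.T@t; return o+d*(z-o[2])/d[2]
def tri(uvs):
    A=[];b=[]
    for c,uv in uvs.items():
        K,R,t=cal(c); d=R.T@np.linalg.solve(K,[uv[0],uv[1],1]); d/=np.linalg.norm(d); P=np.eye(3)-np.outer(d,d); A.append(P); b.append(P@(-R.T@t))
    return np.linalg.solve(sum(A),sum(b))
def snap(c,n):
    im=np.array(ctrl.capture(c)); cv2.imwrite(f"pics/{n}.png",im[:,:,::-1]); return im
E
python3 - <<'E'
from h import *
np.set_printoptions(precision=1,suppress=True)
for c in("top","side"):
    snap(c,c+"0"); K,R,t=cal(c); print(c,K[0,0],-R.T@t,R[2])
    for n in("board","cradle","rack","curing_box","hood_bar","spare_front","hood_hinge"):
        r=ctrl.spot_in(c,n); print(n,[(round(x["p"],2),(np.array(x["position"])*[640,480]).round(0)) for x in r[:4]])
print(ctrl.sense())
E
```

```text
top 589.9153681480302 [ 394.5  -25.3 1657.7] [ 0.1 -0.  -1. ]
board [(0.84, array([519., 294.])), (0.79, array([424., 257.])), (0.58, array([478., 249.])), (0.56, array([435., 321.]))]
cradle [(0.94, array([422., 241.])), (0.71, array([380., 277.]))]
rack [(0.94, array([320., 244.]))]
curing_box [(0.87, array([205., 186.]))]
hood_bar [(0.83, array([204., 181.]))]
spare_front []
hood_hinge [(0.9, array([203., 185.])), (0.53, array([375., 277.]))]
side 565.6973702478608 [-173.1 -976.6  916.4] [ 0.5  0.7 -0.6]
board [(0.95, array([428., 458.])), (0.92, array([313., 387.])), (0.73, array([431., 381.])), (0.54, array([379., 319.]))]
cradle [(0.63, array([383., 332.]))]
rack [(0.8, array([308., 269.]))]
curing_box [(0.73, array([293., 175.])), (0.52, array([366., 224.]))]
hood_bar [(0.63, array([290., 164.]))]
spare_front [(0.75, array([297., 250.])), (0.45, array([292., 177.]))]
hood_hinge [(0.84, array([290., 181.]))]
{'time_s': 0.8, 'joints': array([ 1. ,  0.3,  1.5,  0. ,  1.3, -0.2]), 'dq': array([ 0.,  0.,  0.,  0., -0., -0.]), 'tau': array([  0. , -41.2, -26. ,  -0. ,   0. ,  -0. ]), 'eef_pos': array([200. , 485.4, 204.5]), 'ee_rot': array([-0. ,  0.8,  0.6, -0. ]), 'force': array([ 0.2,  0.6, -0.3]), 'wrist_torque': array([-0.1,  0. , -0. ]), 'grip_width': 0.9994234459047873}
```

View pics/top0.png

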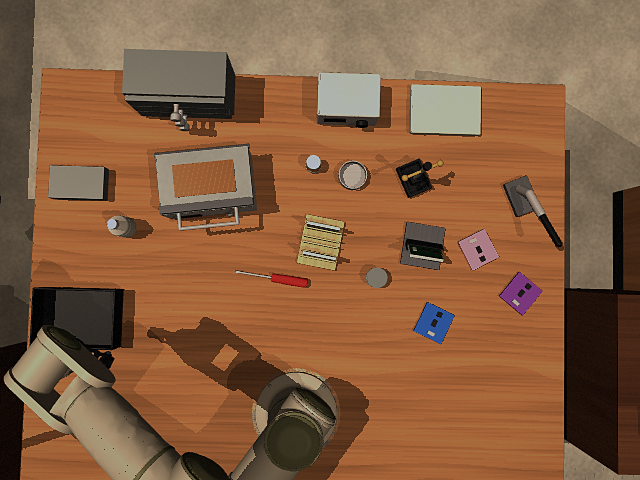

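View pics/side0.png

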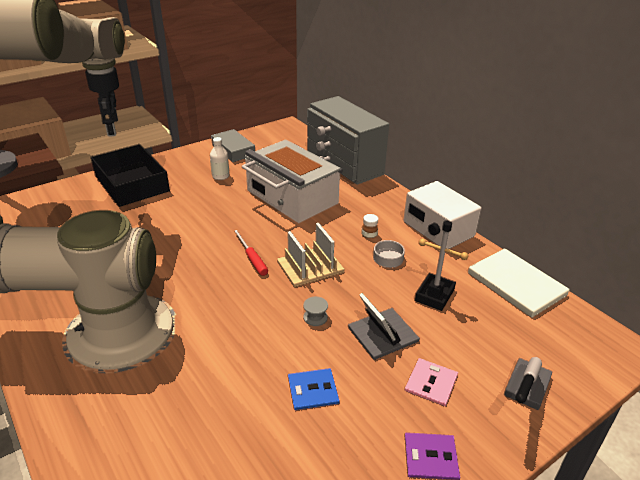

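The top view shows the rack around (321,243), the cradle with its board at (424,245) and the curing box at (205,180), with the bar at about (210,220). I'll zoom in for measurement.

```bash
python3 - <<'E'
from h import *
t=cv2.imread("pics/top0.png"); s=cv2.imread("pics/side0.png")
z=lambda i,x,y,w,h,k:cv2.resize(i[y:y+h,x:x+w],(w*k,h*k),interpolation=cv2.INTER_CUBIC)
a=z(t,295,208,66,66,6); b=z(t,395,215,66,66,6)
c=z(s,270,215,80,70,5); d=z(s,340,285,80,70,5)
A=np.vstack([np.hstack([a,b]),cv2.copyMakeBorder(z(t,145,138,120,96,2),0,0,0,552,0)])
cv2.imwrite("pics/c1.png",A[:396])
e=z(s,235,130,110,95,4); 
cv2.imwrite("pics/c2.png",np.vstack([np.hstack([c[:, :400],d[:, :400]]),]))
f=z(t,148,138,115,98,4)
cv2.imwrite("pics/c3.png",np.hstack([f[:380,:400],e[:380,:400]]))
E
```

```text
(no output)
```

View pics/c1.png

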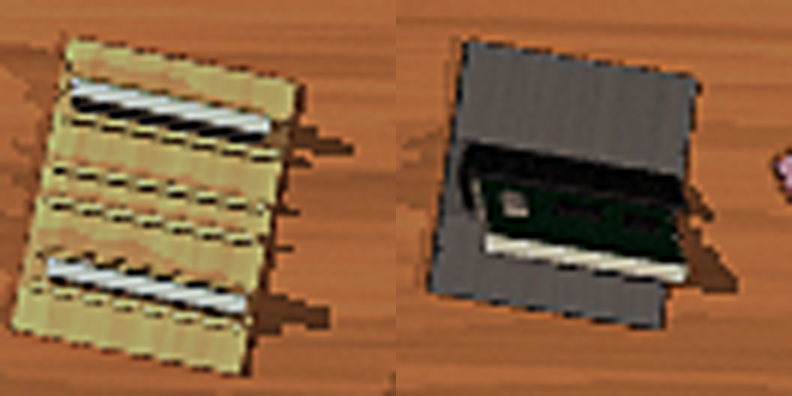

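View pics/c2.png

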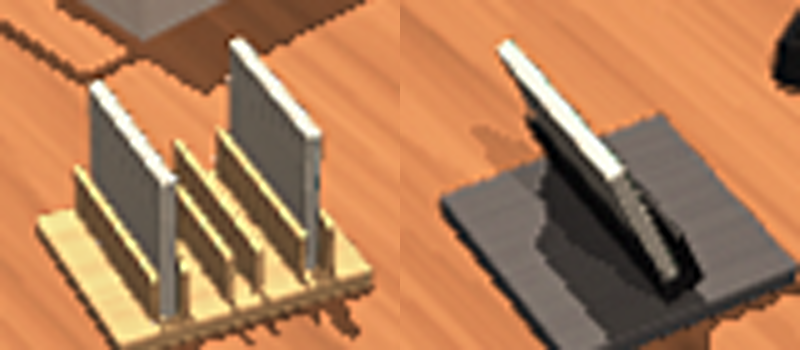

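View pics/c3.png

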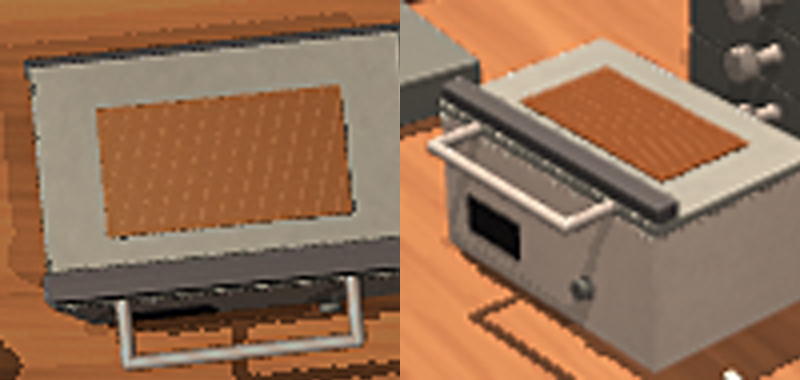

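```bash
cat > m.py <<'E'
from h import *
from scipy.optimize import least_squares
np.set_printoptions(precision=1,suppress=True)
c=lambda k,o,L:[((np.array(p)+.5)/k-.5+o) for p in L]
T={};S={}
RT=c(6,(295,208),[(68,38),(302,85),(245,375),(12,328)])   # +x+y,+x-y,-x-y,-x+y
RS=c(5,(270,215),[(37,220),(372,268)]) # -x+y, +x-y
h=lambda x,y,z:(x,y,z)
def fit(obs,x0):
    def res(p):
        ca,sa=np.cos(p[2]),np.sin(p[2]); r=[]
        for cam,X,uv in obs:
            W=[p[0]+ca*X[0]-sa*X[1],p[1]+sa*X[0]+ca*X[1],X[2]]
            r+=list(proj(cam,W)[0]-uv)
        return r
    s=least_squares(res,x0,loss='soft_l1'); return s.x,np.array(s.fun).reshape(-1,2)
cor=[(70,55,12),(70,-55,12),(-70,-55,12),(-70,55,12)]
obs=[("top",X,u) for X,u in zip(cor,RT)]+[("side",cor[3],RS[0]),("side",cor[1],RS[1])]
# spares' top ends
obs+=[("top",X,u) for X,u in zip([(-40,45,97),(-40,-45,97),(40,45,97),(40,-45,97)],c(6,(295,208),[(50,267),(245,303),(73,90),(270,126)]))]
obs+=[("side",X,u) for X,u in zip([(-40,45,97),(-40,-45,97),(40,45,97),(40,-45,97)],c(5,(270,215),[(94,86),(168,180),(236,44),(314,134)]))]
for sel in (obs,[o for o in obs if o[0]=="top"],[o for o in obs if o[0]=="side"]):
    p,r=fit(sel,[400,0,-.2]); print("rack",p[:2],np.degrees(p[2]),np.abs(r).max())
cor=[(60,55,0),(60,-55,0),(-60,-55,0),(-60,55,0)]
CT=c(6,(395,215),[(465-396,40),(697-396,82),(663-396,328),(430-396,292)])
for z in (0,10,20):
  p,r=fit([("top",(x,y,z),u) for (x,y,_),u in zip(cor,CT)],[400,-150,-.2]); print("cradle",z,p[:2],np.degrees(p[2]),np.abs(r).max())
a=tri({"top":c(6,(395,215),[(487-396,245)])[0],"side":c(5,(340,285),[(503-400,45)])[0]})
b=tri({"top":c(6,(395,215),[(687-396,273)])[0],"side":c(5,(340,285),[(620-400,177)])[0]})
print("board top ends",a,b,np.linalg.norm(a-b),np.degrees(np.arctan2(-(b-a)[0],-(b-a)[1])),(a+b)/2)
a=tri({"top":c(4,(148,138),[(130,362)])[0],"side":c(4,(235,130),[(433,148)])[0]})
b=tri({"top":c(4,(148,138),[(358,343)])[0],"side":c(4,(235,130),[(568,222)])[0]})
print("bar",a,b,np.linalg.norm(a-b),(a+b)/2, np.degrees(np.arctan2(b[0]-a[0],a[1]-b[1])))
print(ray("top",c(4,(148,138),[(130,362)])[0],116),ray("top",c(4,(148,138),[(358,343)])[0],116))
print("hood rear left",ray("top",c(4,(148,138),[(27,65)])[0],116))
for q in (RT+CT): pass
E
python3 m.py
```

```text
rack [475.8 -55.5] -9.096461455205668 1.1837527919525996
rack [475.7 -55.3] -9.059047389679266 1.1354927807480522
rack [475.8 -55.9] -9.159845614941199 0.9843677685389025
cradle 0 [ 473.9 -343.4] -367.4359488462766 0.7440182014015306
cradle 10 [ 473.4 -341.4] -367.39944685042815 0.8819776797182897
cradle 20 [ 473.  -339.5] -7.370035642751858 1.0142073064498902
board top ends [ 442.4 -291.2   99.4] [ 432.3 -380.3   97.9] 89.70123503572188 6.487602214202027 [ 437.3 -335.7   98.7]
bar [598.5 207.  158. ] [608.2  65.7 157.4] 141.68400034107805 [603.4 136.4 157.7] 3.921297314298294
[496.9 314.  116. ] [513.3 166.1 116. ]
hood rear left [690.3 388.8 116. ]
```

```bash
cat >> m.py <<'E'
print('----')
a=tri({"top":c(4,(148,138),[(130,362)])[0],"side":c(4,(235,130),[(33,148)])[0]})
b=tri({"top":c(4,(148,138),[(358,343)])[0],"side":c(4,(235,130),[(168,222)])[0]})
print("bar",a,b,np.linalg.norm(a-b),(a+b)/2, np.degrees(np.arctan2(b[0]-a[0],a[1]-b[1])))
from scipy.spatial.transform import Rotation as Ro
q=ctrl.sense()["ee_rot"]; R0=Ro.from_quat(np.r_[q[1:],q[0]]); print(R0.as_matrix())
def goal(yaw,tilt): # object z tilted towards -x by tilt ; tool z=-obj z, tool x=obj x or -x
    O=Ro.from_euler("z",yaw,degrees=True)*Ro.from_euler("y",-tilt,degrees=True)
    return [O*Ro.from_matrix(np.array([[1,0,0],[0,-1,0],[0,0,-1]])*1.), O*Ro.from_matrix(np.array([[-1,0,0],[0,1,0],[0,0,-1]])*1.)]
for n,(y,t) in {"board":(-6.9,25),"rack":(-9.1,0),"bar":(6,0)}.items():
    for g in goal(y,t): print(n,(R0.inv()*g).as_rotvec(degrees=True), g.as_matrix()[:,2])
E
python3 m.py | sed -n '/---/,$p'; python3 -c "
from rig import ctrl; print(ctrl.grip_depth)"
```

```text
18.700000000000003Traceback (most recent call last):
  File "m.py", line 23, in <module>
    p,r=fit(sel,[400,0,-.2]); print("rack",p[:2],np.degrees(p[2]),np.abs(r).max())
        ~~~^^^^^^^^^^^^^^^^^
  File "m.py", line 16, in fit
    s=least_squares(res,x0,loss='soft_l1'); return s.x,np.array(s.fun).reshape(-1,2)
    return func(*args, **kwargs)
    result = trf(vector_fun.fun, vector_fun.jac, x0, f0, J0, lb, ub, ftol, xtol,
                 gtol, max_nfev, x_scale, loss_function, tr_solver,
                 tr_options.copy(), verbose, callback=callback_wrapped)
    return trf_no_bounds(
        fun, jac, x0, f0, J0, ftol, xtol, gtol, max_nfev, x_scale,
        loss_function, tr_solver, tr_options, verbose, callback=callback)
    J = jac(x)
    self._update_jac()
    ~~~~~~~~~~~~~~~~^^
    self.J = self.jac_wrapped(xp_copy(self.x), f0=self.f)
             ~~~~~~~~~~~~~~~~^^^^^^^^^^^^^^^^^^^^^^^^^^^^
    J, dct = approx_derivative(
             ~~~~~~~~~~~~~~~~~^
        self.fun,
        ^^^^^^^^^
    ...<2 lines>...
        **self.finite_diff_options,
        ^^^^^^^^^^^^^^^^^^^^^
[... 360 characters left out ...]
                        ^^^^^^^
    f = np.atleast_1d(self.fun(x, *self.args, **self.kwargs))
                      ~~~~~~~~^^^^^^^^^^^^^^^^^^^^^^^^^^^^^^
    return np.atleast_1d(self.fun(x))
                         ~~~~~~~~^^^
    return self.f(x, *self.args, **self.kwargs)
           ~~~~~~^^^^^^^^^^^^^^^^^^^^^^^^^^^^^^
  File "m.py", line 14, in res
    r+=list(proj(cam,W)[0]-uv)
            ~~~~^^^^^^^
  File "h.py", line 6, in proj
    K,R,t=cal(c); p=(np.atleast_2d(X)@R.T+t)@K.T; return p[:,:2]/p[:,2:]
          ~~~^^^
  File "h.py", line 4, in cal
    d=ctrl.get_calibration(c); return [np.array(d[k],float) for k in("K","R","t")]
ValueError: time passes only in moves, steps and waits
```

```bash
sed -i 's/^def cal(c):/import functools\n@functools.cache\ndef cal(c):/' h.py; python3 m.py 2>&1| sed -n '/---/,$p'|tail -20
```

```text
----
bar [496.7 314.3 115. ] [514.7 164.4 121.3] 151.17327038983808 [505.7 239.3 118.1] 6.843310847869798
[[ 0.4  0.9 -0. ]
 [ 0.9 -0.4  0. ]
 [-0.  -0.  -1. ]]
board [-16.2  21.4  73.3] [ 0.4 -0.1 -0.9]
board [ -23.   -17.5 -103.6] [ 0.4 -0.1 -0.9]
rack [-0.   0.  76.7] [ 0. -0. -1.]
rack [  -0.    -0.  -103.3] [ 0.  0. -1.]
bar [-0.   0.  61.6] [ 0.  0. -1.]
bar [  -0.    -0.  -118.4] [ 0.  0. -1.]
```

```bash
cat > g.py <<'E'
from h import *
from scipy.spatial.transform import Rotation as Ro
np.set_printoptions(precision=2,suppress=True)
def ori(yaw,tilt=0): return Ro.from_euler("z",yaw,degrees=True)*Ro.from_euler("y",-tilt,degrees=True)*Ro.from_matrix(np.diag([1.,-1,-1]))
def go(pos,yaw,tilt=0,cur=None):
    s=ctrl.sense(); q=s["ee_rot"]; R=Ro.from_quat(np.r_[q[1:],q[0]]); p=np.array(s["eef_pos"])
    d=np.array(pos)-p; G=ori(yaw,tilt)
    print("t",s["time_s"],"p",p,"F",s["force"],"w",s["grip_width"])
    print("shift now-frame",R.inv().apply(d),"| turn",(R.inv()*G).as_rotvec(degrees=True),"| shift goal-frame",G.inv().apply(d))
E
python3 -c "
from g import *
go([417,-333.2,210],-6.9,25)"
```

```text
t 0.8 p [199.99 485.41 204.5 ] F [ 0.23  0.6  -0.25] w 0.9994234459047873
shift now-frame [-674.22  512.49   -5.5 ] | turn [-16.24  21.35  73.25] | shift goal-frame [286.7  786.61 127.63]
```

>>> {"fn": "play_rows", "kwargs": {
  "motion": [
    [[-24, 18.3, -0.2], [0, 0, 0]],
    [[-24, 18.3, -0.2], [0, 0, 0]],
    [[-24, 18.3, -0.2], [0, 0, 0]],
    [[-24, 18.3, -0.2], [0, 0, 0]],
    [[-24, 18.3, -0.2], [0, 0, 0]],
    [[-24, 18.3, -0.2], [0, 0, 0]],
    [[-24, 18.3, -0.2], [0, 0, 0]],
    [[-24, 18.3, -0.2], [0, 0, 0]],
    [[-24, 18.3, -0.2], [0, 0, 0]],
    [[-24, 18.3, -0.2], [0, 0, 0]],
    [[-24, 18.3, -0.2], [0, 0, 0]],
    [[-24, 18.3, -0.2], [0, 0, 0]],
    [[-24, 18.3, -0.2], [0, 0, 0]],
    [[-24, 18.3, -0.2], [0, 0, 0]],
    [[-24, 18.3, -0.2], [0, 0, 0]],
    [[-24, 18.3, -0.2], [0, 0, 0]],
    [[-24, 18.3, -0.2], [0, 0, 0]],
    [[-24, 18.3, -0.2], [0, 0, 0]],
    [[-24, 18.3, -0.2], [0, 0, 0]],
    [[-24, 18.3, -0.2], [0, 0, 0]]
  ],
  "fingers": 50,
  "squeeze": 40
}}

```text
time_s: 2.47
eef_pos: [355.6, -99.5, 208.7]
ee_rot: [0.0, 0.831, 0.556, 0.0]
force: [0.1, 0.0, 0.6]
grip_width: 0.587
```

>>> {"fn": "play_rows", "kwargs": {
  "motion": [
    [[-24, 18.3, -0.2], [0, 0, 0]],
    [[-24, 18.3, -0.2], [0, 0, 0]],
    [[-24, 18.3, -0.2], [0, 0, 0]],
    [[-24, 18.3, -0.2], [0, 0, 0]],
    [[-24, 18.3, -0.2], [0, 0, 0]],
    [[-24, 18.3, -0.2], [0, 0, 0]],
    [[-24, 18.3, -0.2], [0, 0, 0]],
    [[-24, 18.3, -0.2], [0, 0, 0]],
    [[0, 0, 0], [-1.35, 1.78, 6.1]],
    [[0, 0, 0], [-1.35, 1.78, 6.1]],
    [[0, 0, 0], [-1.35, 1.78, 6.1]],
    [[0, 0, 0], [-1.35, 1.78, 6.1]],
    [[0, 0, 0], [-1.35, 1.78, 6.1]],
    [[0, 0, 0], [-1.35, 1.78, 6.1]],
    [[0, 0, 0], [-1.35, 1.78, 6.1]],
    [[0, 0, 0], [-1.35, 1.78, 6.1]],
    [[0, 0, 0], [-1.35, 1.78, 6.1]],
    [[0, 0, 0], [-1.35, 1.78, 6.1]],
    [[0, 0, 0], [-1.35, 1.78, 6.1]],
    [[0, 0, 0], [-1.35, 1.78, 6.1]]
  ]
}}

```text
time_s: 4.13
eef_pos: [417.6, -331.3, 210.2]
ee_rot: [0.013, 0.974, -0.061, 0.217]
force: [-0.1, -0.5, 0.5]
grip_width: 0.587
```

```bash
python3 -c "
from g import *
go([417,-333.2,143.8],-6.9,25)"
```

```text
t 4.1333 p [ 417.63 -331.29  210.16] F [-0.15 -0.51  0.47] w 0.5869260628934193
shift now-frame [-28.48   2.07  59.94] | turn [ 0.03 -0.08 -0.27] | shift goal-frame [-28.41   1.97  59.98]
```

>>> {"fn": "play_rows", "kwargs": {
  "motion": [
    [[-9.5, 0.7, 20], [0, 0, 0]],
    [[-9.5, 0.7, 20], [0, 0, 0]],
    [[-9.5, 0.6, 20], [0, 0, -0.27]],
    [[0, 0, 0], [0, 0, 0]]
  ]
}}

```text
time_s: 4.47
eef_pos: [416.0, -331.4, 140.1]
ee_rot: [0.011, 0.975, -0.056, 0.214]
force: [0.8, -0.4, -1.5]
grip_width: 0.586
```

```bash
python3 -c "
from g import *
t=snap('top','t1')[:,:,::-1];s=snap('side','s1')[:,:,::-1]
go([450.6,-337.3,71.3],-6.9,25)
z=lambda i,x,y,w,h,k:cv2.resize(i[y:y+h,x:x+w],(w*k,h*k),interpolation=cv2.INTER_CUBIC)
cv2.imwrite('pics/c4.png',np.hstack([z(t,375,205,100,100,4),z(s,330,245,100,100,4)]))"
```

```text
t 4.5667 p [ 417.12 -333.07  144.06] F [ 1.21 -0.48  0.04] w 0.5844222161355721
shift now-frame [-0.13  0.27 80.2 ] | turn [-0.07  0.03  0.29] | shift goal-frame [-0.17  0.17 80.2 ]
```

View pics/c4.png

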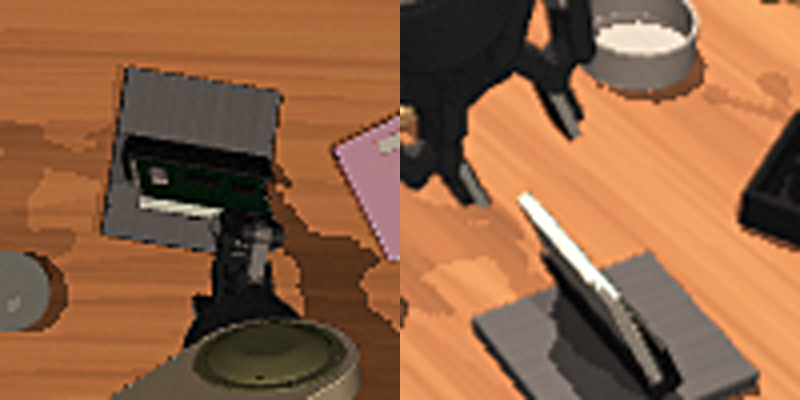

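```bash
python3 -c "
from g import *
zb=np.array([-.4196,.0508,.9063]);p=np.array([417.1,-333.1,144.1])
for c in('side','top'): print(c,proj(c,[p,p+6*zb,p+80*zb]), 'top centre',proj(c,[[437.3,-335.7,98.7]]))"
```

```text
side [[364.36 293.26]
 [363.48 291.65]
 [352.05 270.71]] top centre [[371.19 306.47]]
top [[428.99 264.96]
 [429.28 265.92]
 [433.14 278.36]] top centre [[426.6  257.53]]
```

>>> {"fn": "play_rows", "kwargs": {
  "motion": [
    [[0, 0, 12], [0, 0, 0]],
    [[0, 0, 12], [0, 0, 0]],
    [[0, 0, 12], [0, 0, 0]],
    [[0, 0, 12], [0, 0, 0]],
    [[0, 0, 12], [0, 0, 0]],
    [[0, 0, 10], [0, 0, 0]],
    [[0, 0, 10], [0, 0, 0]],
    [[0, 0, 0], [0, 0, 0]],
    [[0, 0, 0], [0, 0, 0]]
  ]
}}

```text
time_s: 5.32
eef_pos: [450.8, -337.1, 71.4]
ee_rot: [0.013, 0.975, -0.056, 0.216]
force: [0.5, 0.8, 0.8]
grip_width: 0.583
```

>>> {"fn": "play_rows", "kwargs": {
  "motion": [
    [[0, 0, 0], [0, 0, 0]],
    [[0, 0, 0], [0, 0, 0]],
    [[0, 0, 0], [0, 0, 0]],
    [[0, 0, 0], [0, 0, 0]],
    [[0, 0, 0], [0, 0, 0]],
    [[0, 0, 0], [0, 0, 0]],
    [[0, 0, 0], [0, 0, 0]],
    [[0, 0, 0], [0, 0, 0]]
  ],
  "fingers": 0,
  "squeeze": 40
}}

```text
time_s: 5.98
eef_pos: [450.6, -337.2, 71.7]
ee_rot: [0.014, 0.975, -0.056, 0.216]
force: [-3.7, 1.2, 5.5]
grip_width: 0.072
```

```bash
python3 -c "
from g import *
t=snap('top','t2')[:,:,::-1];s=snap('side','s2')[:,:,::-1]
go([450.6,-337.3,71.3],-6.9,25); print(ctrl.sense()['wrist_torque'])
z=lambda i,x,y,w,h,k:cv2.resize(i[y:y+h,x:x+w],(w*k,h*k),interpolation=cv2.INTER_CUBIC)
cv2.imwrite('pics/c5.png',np.hstack([z(t,375,205,100,100,4),z(s,330,265,100,100,4)]))"
```

```text
t 6.0833 p [ 450.67 -337.26   71.77] F [-3.25  1.19  6.32] w 0.07591511796910937
shift now-frame [-0.26  0.05  0.4 ] | turn [-0.01 -0.02  0.32] | shift goal-frame [-0.25  0.05  0.4 ]
[ 0.18  0.37 -0.04]
```

View pics/c5.png

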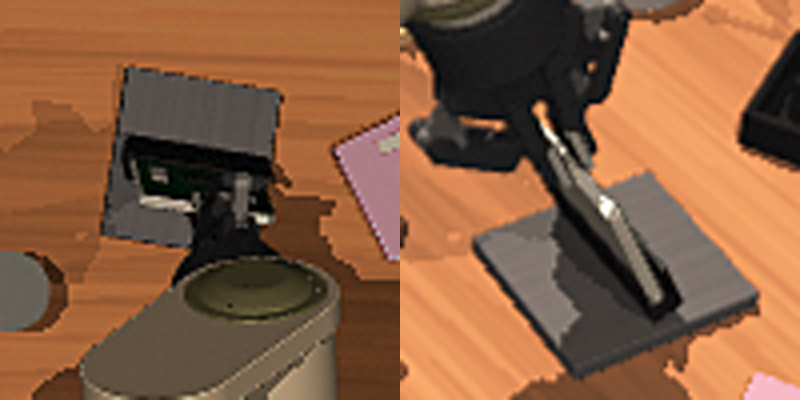

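>>> {"fn": "play_rows", "kwargs": {
  "motion": [
    [[0, 0, -5], [0, 0, 0]],
    [[0, 0, -8], [0, 0, 0]],
    [[0, 0, -10], [0, 0, 0]],
    [[0, 0, -12], [0, 0, 0]],
    [[0, 0, -15], [0, 0, 0]],
    [[0, 0, -20], [0, 0, 0]],
    [[0, 0, -20], [0, 0, 0]],
    [[0, 0, -20], [0, 0, 0]],
    [[0, 0, -15], [0, 0, 0]],
    [[0, 0, 0], [0, 0, 0]]
  ]
}}

```text
time_s: 6.92
eef_pos: [397.7, -331.7, 187.7]
ee_rot: [0.016, 0.974, -0.056, 0.217]
force: [0.7, -0.9, -0.8]
grip_width: 0.07
```

```bash
python3 -c "
from g import *
go([475.7,-60,200],-9.1,0)"
```

```text
t 6.9167 p [ 397.7  -331.74  187.69] F [ 0.72 -0.85 -0.82] w 0.06957369746520686
shift now-frame [  47.65 -278.86    6.8 ] | turn [ -0.18 -25.13   2.49] | shift goal-frame [  34.04 -280.66  -12.31]
```

>>> {"fn": "play_rows", "kwargs": {
  "motion": [
    [[0, 0, 0], [0, -6.28, 0.62]],
    [[0, 0, 0], [0, -6.28, 0.62]],
    [[0, 0, 0], [0, -6.28, 0.62]],
    [[0, 0, 0], [-0.18, -6.28, 0.62]],
    [[2.8, -20, -1], [0, 0, 0]],
    [[2.8, -24, -1], [0, 0, 0]],
    [[2.8, -24, -1], [0, 0, 0]],
    [[2.8, -24, -1], [0, 0, 0]],
    [[2.8, -24, -1], [0, 0, 0]],
    [[2.8, -24, -1], [0, 0, 0]],
    [[2.8, -24, -1], [0, 0, 0]],
    [[2.8, -24, -1], [0, 0, 0]],
    [[2.8, -24, -1], [0, 0, 0]],
    [[2.8, -24, -1], [0, 0, 0]],
    [[2.8, -24, -1], [0, 0, 0]],
    [[2.8, -24, -1], [0, 0, 0]],
    [[0, 0, 0], [0, 0, 0]],
    [[0, 0, 0], [0, 0, 0]]
  ]
}}

```text
time_s: 8.42
eef_pos: [475.8, -54.7, 197.1]
ee_rot: [-0.002, 0.997, -0.077, -0.001]
force: [-0.2, 0.8, -0.6]
grip_width: 0.073
```

```bash
python3 -c "
from g import *
t=snap('top','t3')[:,:,::-1];s=snap('side','s3')[:,:,::-1]
go([475.7,-55.5,200],-9.1,0)
# predicted board corners (bottom & side ends) for TCP at p, board origin 53 below
p=np.array(ctrl.sense()['eef_pos']); G=ori(-9.1); 
for y in(45,-45):
  for b in (53.3,-31.7): print(y,b,proj('side',[p+G.apply([0,-y,b])]),proj('top',[p+G.apply([0,-y,b])]))
z=lambda i,x,y,w,h,k:cv2.resize(i[y:y+h,x:x+w],(w*k,h*k),interpolation=cv2.INTER_CUBIC)
cv2.imwrite('pics/c6.png',np.hstack([z(t,285,200,80,100,5),z(s,270,165,80,100,5)]))"
```

```text
t 8.5167 p [475.63 -55.97 197.24] F [ 0.27 -0.13 -1.85] w 0.07316744005408053
shift now-frame [-0.01 -0.49 -2.76] | turn [-0.25  0.18  0.08] | shift goal-frame [-0.   -0.47 -2.76]
45 53.3 [[302.44 211.4 ]] [[304.68 236.2 ]]
45 -31.7 [[302.43 181.61]] [[304.42 234.16]]
-45 53.3 [[318.66 230.53]] [[339.1  242.64]]
-45 -31.7 [[319.28 199.99]] [[340.88 240.98]]
```

View pics/c6.png

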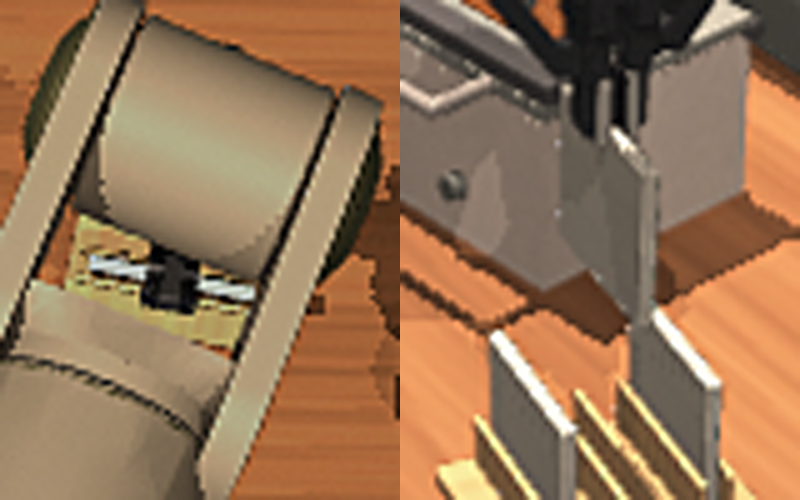

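```bash
python3 -c "
from g import *
f=lambda k,o,p:(np.array(p)+.5)/k-.5+o
yx=np.radians(-9.1); ex=np.array([np.cos(yx),np.sin(yx),0]);ey=np.array([-np.sin(yx),np.cos(yx),0]);C=np.array([475.8,-55.5,0])
for n,(c,k,o,p,z) in {'slot':('top',6,(295,208),(157,204.5),42),'lineA':('top',6,(295,208),(157,188),42),'lineB':('top',6,(295,208),(157,221),42),
 'sf':('top',6,(295,208),(148,285),97),'sb':('top',6,(295,208),(171,108),97),'base':('top',6,(295,208),(157,206.5),12)}.items():
  P=ray(c,f(k,o,p),z)-C; print(n,P@ex,P@ey)
t=cv2.imread('pics/top0.png'); t0=t[225:262,300:345]
# wall top projected edges overlay at z=42
cv2.imwrite('x.png',t0)
for x in(-50,-46,-34,-30,-10,-6,6,10,30,34,46,50): print(x,proj('top',[C+ex*x+[0,0,42]])[0])
g=cv2.cvtColor(t,cv2.COLOR_BGR2GRAY).astype(np.float32)
xs=np.arange(-72,73,1.)
acc=np.mean([[cv2.getRectSubPix(g,(1,1),tuple(map(float,proj('top',[C+ex*x+ey*y+[0,0,42]])[0])))[0,0] for x in xs] for y in range(-40,41,4)],0)
print(' '.join(f'{int(x)}:{int(a)}' for x,a in zip(xs,acc)))
"
```

```text
slot -1.0134795835508936 0.2965546228447169
lineA 6.412021914791446 1.6794198219427474
lineB -8.435085760693006 -1.0855851432130872
sf -39.54269981527463 -1.741630479312307
sb 39.27238791672408 2.5993293544260405
base -0.36993842093417606 -0.18334478194346818
-50 [317.58 259.25]
-46 [317.85 257.82]
-34 [318.65 253.51]
-30 [318.92 252.07]
-10 [320.26 244.9 ]
-6 [320.52 243.47]
6 [321.32 239.18]
10 [321.59 237.75]
30 [322.92 230.6 ]
34 [323.19 229.17]
46 [323.99 224.89]
50 [324.25 223.46]
-72:97 -71:92 -70:104 -69:131 -68:153 -67:160 -66:158 -65:156 -64:155 -63:154 -62:154 -61:154 -60:154 -59:154 -58:154 -57:155 -56:155 -55:156 -54:157 -53:152 -52:138 -51:122 -50:124 -49:146 -48:162 -47:146 -46:105 -45:65 -44:50 -43:68 -42:114 -41:160 -40:187 -39:193 -38:193 -37:189 -36:167 -35:123 -34:82 -33:76 -32:98 -31:114 -30:115 -29:117 -28:130 -27:140 -26:144 -25:145 -24:145 -23:145 -22:145 -21:147 -20:149 -19:152 -18:154 -17:155 -16:156 -15:157 -14:156 -13:142 -12:115 -11:93 -10:100 -9:132 -8:155 -7:150 -6:131 -5:123 -4:129 -3:139 -2:148 -1:154 0:157 1:159 2:155 3:134 4:100 5:77 6:90 7:128 8:152 9:147 10:132 11:128 12:133 13:141 14:146 15:151 16:153 17:153 18:153 19:152 20:152 21:153 22:153 23:155 24:157 25:158 26:150 27:127 28:91 29:73 30:91 31:133 32:158 33:140 34:92 35:48 36:28 37:25 38:26 39:40 40:80 41:135 42:177 43:192 44:192 45:189 46:185 47:168 48:138 49:109 50:103 51:118 52:134 53:143 54:145 55:144 56:144 57:145 58:147 59:151 60:153 61:154 62:155 63:157 64:158 65:147 66:124 67:100 68:93 69:99 70:108 71:112 72:113
```

>>> {"fn": "play_rows", "kwargs": {
  "motion": [
    [[0, -0.5, 15], [-0.25, 0.18, 0]],
    [[0, 0, 20], [0, 0, 0]],
    [[0, 0, 20], [0, 0, 0]],
    [[0, 0, 20], [0, 0, 0]],
    [[0, 0, 14], [0, 0, 0]],
    [[0, 0, 7], [0, 0, 0]],
    [[0, 0, 0], [0, 0, 0]],
    [[0, 0, 0], [0, 0, 0]]
  ]
}}

```text
time_s: 9.18
eef_pos: [476.1, -55.6, 102.0]
ee_rot: [0.0, 0.997, -0.079, 0.0]
force: [0.2, -0.5, -1.3]
grip_width: 0.073
```

```bash
python3 -c "
from g import *
s=snap('side','s4')[:,:,::-1]
go([475.8,-55.5,65],-9.1,0)
z=lambda i,x,y,w,h,k:cv2.resize(i[y:y+h,x:x+w],(w*k,h*k),interpolation=cv2.INTER_CUBIC)
cv2.imwrite('pics/c7.png',z(s,275,205,80,75,8))"
```

```text
t 9.2333 p [476.42 -55.55 102.47] F [ 0.68 -0.2  -1.14] w 0.07373012625588365
shift now-frame [-0.69  0.03 37.47] | turn [ 0.01 -0.11  0.06] | shift goal-frame [-0.62  0.04 37.47]
```

View pics/c7.png

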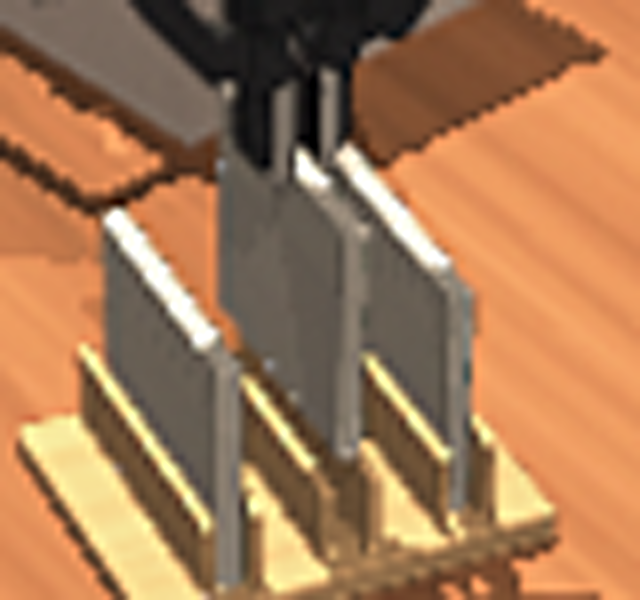

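>>> {"fn": "play_rows", "kwargs": {
  "motion": [
    [[-0.5, 0, 4], [0, 0, 0]],
    [[0, 0, 4], [0, 0, 0]],
    [[0, 0, 4], [0, 0, 0]],
    [[0, 0, 4], [0, 0, 0]],
    [[0, 0, 4], [0, 0, 0]],
    [[0, 0, 0], [0, 0, 0]]
  ]
}}

```text
time_s: 9.73
eef_pos: [475.0, -54.8, 80.8]
ee_rot: [-0.0, 0.997, -0.079, -0.0]
force: [0.1, -0.1, -1.6]
grip_width: 0.073
```

In the slot with no contact force. I'll continue down.

>>> {"fn": "play_rows", "kwargs": {
  "motion": [
    [[0, 0, 4], [0, 0, 0]],
    [[0, 0, 4], [0, 0, 0]],
    [[0, 0, 3], [0, 0, 0]],
    [[0, 0, 2], [0, 0, 0]],
    [[0, 0, 0], [0, 0, 0]]
  ]
}}

```text
time_s: 10.15
eef_pos: [475.3, -54.9, 68.2]
ee_rot: [-0.0, 0.997, -0.079, -0.0]
force: [-0.3, 0.1, -0.4]
grip_width: 0.075
```

>>> {"fn": "play_rows", "kwargs": {
  "motion": [
    [[0, 0, 1.5], [0, 0, 0]],
    [[0, 0, 1], [0, 0, 0]],
    [[0, 0, 1], [0, 0, 0]],
    [[0, 0, 0], [0, 0, 0]]
  ]
}}

```text
time_s: 10.48
eef_pos: [475.5, -54.9, 65.1]
ee_rot: [-0.0, 0.997, -0.079, 0.0]
force: [-0.2, -0.1, -1.3]
grip_width: 0.072
```

>>> {"fn": "play_rows", "kwargs": {
  "motion": [
    [[0, 0, 1], [0, 0, 0]],
    [[0, 0, 1], [0, 0, 0]],
    [[0, 0, 0], [0, 0, 0]],
    [[0, 0, 0], [0, 0, 0]]
  ]
}}

```text
time_s: 10.82
eef_pos: [476.8, -55.6, 64.7]
ee_rot: [0.001, 0.997, -0.079, 0.002]
force: [-1.1, -0.7, 9.8]
grip_width: 0.071
```

>>> {"fn": "play_rows", "kwargs": {
  "motion": [
    [[0, 0, -1], [0, 0, 0]],
    [[0, 0, 0], [0, 0, 0]],
    [[0, 0, 0], [0, 0, 0]],
    [[0, 0, 0], [0, 0, 0]],
    [[0, 0, 0], [0, 0, 0]]
  ],
  "fingers": 24
}}

```text
time_s: 11.23
eef_pos: [475.4, -54.9, 64.0]
ee_rot: [-0.0, 0.997, -0.079, 0.0]
force: [0.4, -0.7, 0.2]
grip_width: 0.279
```

>>> {"fn": "play_rows", "kwargs": {
  "motion": [
    [[0, 0, -5], [0, 0, 0]],
    [[0, 0, -10], [0, 0, 0]],
    [[0, 0, -15], [0, 0, 0]],
    [[0, 0, -20], [0, 0, 0]],
    [[0, 0, -30], [0, 0, 0]],
    [[0, 0, -30], [0, 0, 0]],
    [[0, 0, -30], [0, 0, 0]],
    [[0, 0, 0], [0, 0, 0]]
  ]
}}

```text
time_s: 11.9
eef_pos: [477.5, -55.6, 210.6]
ee_rot: [0.001, 0.997, -0.078, 0.005]
force: [0.8, 0.0, 1.4]
grip_width: 0.283
```

```bash
python3 -c "
from g import *
s=snap('side','s5')[:,:,::-1]
yx=np.radians(6.5); ex=np.array([np.cos(yx),np.sin(yx),0]); 
go(np.array([505.5,240,180]),6.5,0)
z=lambda i,x,y,w,h,k:cv2.resize(i[y:y+h,x:x+w],(w*k,h*k),interpolation=cv2.INTER_CUBIC)
cv2.imwrite('pics/c8.png',z(s,275,205,80,75,8))"
```

```text
t 11.95 p [476.6  -55.34 207.57] F [-0.17  0.11 -0.16] w 0.27979572661035856
shift now-frame [ -17.84 -296.26   27.07] | turn [  0.13  -0.39 -15.5 ] | shift goal-frame [  62.15 -290.17   27.57]
```

View pics/c8.png

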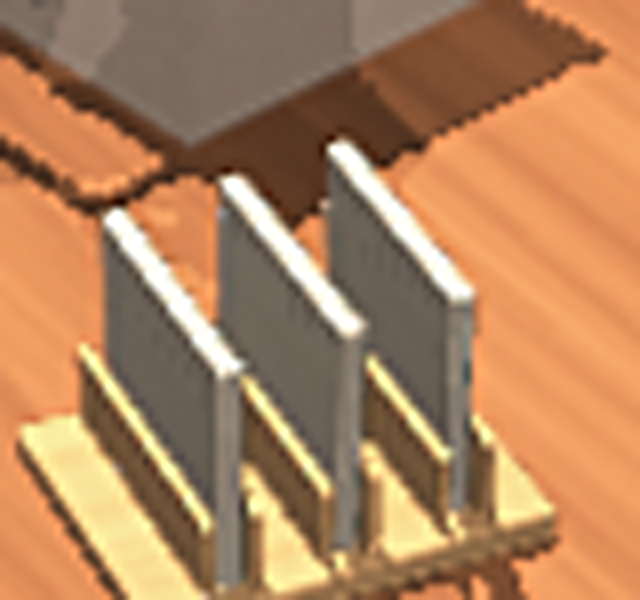

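>>> {"fn": "play_rows", "kwargs": {
  "motion": [
    [[0, 0, 0], [0, 0, -5.17]],
    [[0, 0, 0], [0, 0, -5.17]],
    [[0, 0, 0], [0, -0.4, -5.17]],
    [[5.2, -24.2, 2.3], [0, 0, 0]],
    [[5.2, -24.2, 2.3], [0, 0, 0]],
    [[5.2, -24.2, 2.3], [0, 0, 0]],
    [[5.2, -24.2, 2.3], [0, 0, 0]],
    [[5.2, -24.2, 2.3], [0, 0, 0]],
    [[5.2, -24.2, 2.3], [0, 0, 0]],
    [[5.2, -24.2, 2.3], [0, 0, 0]],
    [[5.2, -24.2, 2.3], [0, 0, 0]],
    [[5.2, -24.2, 2.3], [0, 0, 0]],
    [[5.2, -24.2, 2.3], [0, 0, 0]],
    [[5.2, -24.2, 2.3], [0, 0, 0]],
    [[5.2, -24, 2.3], [0, 0, 0]],
    [[0, 0, 0], [0, 0, 0]]
  ],
  "fingers": 34
}}

```text
time_s: 13.28
eef_pos: [503.5, 243.6, 175.0]
ee_rot: [-0.0, 0.998, 0.058, -0.004]
force: [-0.0, -1.0, 0.0]
grip_width: 0.398
```

```bash
python3 -c "
from g import *
go([505.5,240,98.5],6.5,0)"
```

```text
t 13.2833 p [503.46 243.64 174.97] F [-0.04 -0.98  0.01] w 0.3978308109585702
shift now-frame [ 2.24  3.93 76.45] | turn [-0.06  0.48  0.18] | shift goal-frame [ 1.62  3.85 76.47]
```

>>> {"fn": "play_rows", "kwargs": {
  "motion": [
    [[0.5, 3, 10], [0, 0, 0]],
    [[0, 0, 12], [0, 0, 0]],
    [[0, 0, 12], [0, 0, 0]],
    [[0, 0, 10], [0, 0, 0]],
    [[0, 0, 5], [0, 0, 0]],
    [[0, 0, 0], [0, 0, 0]],
    [[0, 0, 0], [0, 0, 0]]
  ]
}}

```text
time_s: 13.87
eef_pos: [505.0, 237.1, 127.3]
ee_rot: [0.0, 0.998, 0.057, -0.003]
force: [-0.3, -0.3, -0.9]
grip_width: 0.395
```

```bash
python3 -c "
from g import *
s=snap('side','s6')[:,:,::-1]
t=snap('top','t6')[:,:,::-1]
go([505.5,240,98.5],6.5,0)
z=lambda i,x,y,w,h,k:cv2.resize(i[y:y+h,x:x+w],(w*k,h*k),interpolation=cv2.INTER_CUBIC)
cv2.imwrite('pics/c9.png',np.hstack([z(t,160,170,80,80,5),z(s,235,120,80,80,5)]))"
```

```text
t 13.9667 p [505.25 237.4  127.84] F [ 0.85 -0.07  0.  ] w 0.39924281338613354
shift now-frame [ 0.7  -2.55 29.34] | turn [-0.02  0.3  -0.01] | shift goal-frame [ 0.54 -2.56 29.34]
```

View pics/c9.png

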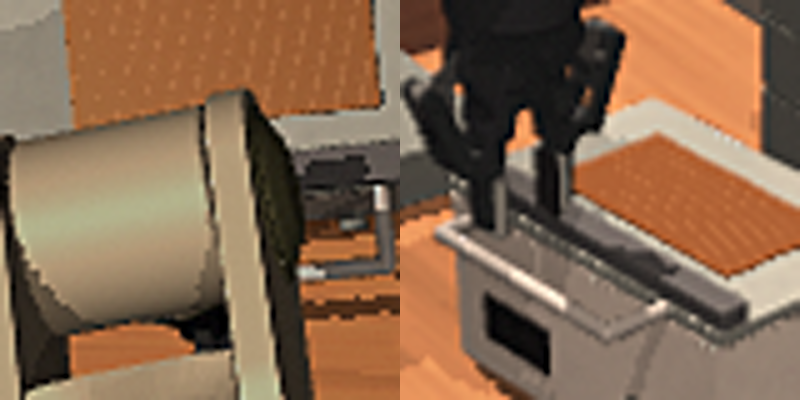

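```bash
python3 -c "
from g import *
P=lambda *X:print(X,((proj('side',[X])[0]-[235,120])*5+[400,0]))
P(505.3,238,128);P(505.3,238,135)
P(505.5,240,116);P(497,314,116);P(513.5,166,116)"
```

```text
(505.3, 238, 128) [519.31 263.88]
(505.3, 238, 135) [518.74 252.89]
(505.5, 240, 116) [518.77 281.  ]
(497, 314, 116) [440.36 231.65]
(513.5, 166, 116) [600.87 333.44]
```

>>> {"fn": "play_rows", "kwargs": {
  "motion": [
    [[0.4, 0, 8], [0, 0.3, 0]],
    [[0, 0, 8], [0, 0, 0]],
    [[0, 0, 6], [0, 0, 0]],
    [[0, 0, 4], [0, 0, 0]],
    [[0, 0, 3], [0, 0, 0]],
    [[0, 0, 0], [0, 0, 0]],
    [[0, 0, 0], [0, 0, 0]]
  ]
}}

```text
time_s: 14.55
eef_pos: [505.3, 237.6, 98.2]
ee_rot: [-0.0, 0.998, 0.057, -0.001]
force: [0.5, -0.2, -0.7]
grip_width: 0.398
```

>>> {"fn": "play_rows", "kwargs": {
  "motion": [
    [[0, 0, 0], [0, 0, 0]],
    [[0, 0, 0], [0, 0, 0]],
    [[0, 0, 0], [0, 0, 0]],
    [[0, 0, 0], [0, 0, 0]],
    [[0, 0, 0], [0, 0, 0]],
    [[0, 0, 0], [0, 0, 0]],
    [[0, 0, 0], [0, 0, 0]],
    [[0, 0, 0], [0, 0, 0]]
  ],
  "fingers": 0,
  "squeeze": 40
}}

```text
time_s: 15.22
eef_pos: [505.2, 237.5, 98.2]
ee_rot: [-0.0, 0.998, 0.057, -0.001]
force: [-0.5, -0.1, 0.0]
grip_width: -0.0
```

```bash
python3 -c "
from g import *
go([505.5,240,98.5],6.5,0);print(ctrl.sense()['joints'])
# lift rows: TCP tool-frame (x along box x, z down) increments for q steps
q=np.radians(np.arange(0,66,5)); x=200*(1-np.cos(q))+6*np.sin(q); z=200*np.sin(q)+6*np.cos(q)
print(np.c_[np.degrees(q)[1:],np.diff(x),-np.diff(z)])"
```

```text
t 15.2167 p [505.21 237.55  98.22] F [-0.54 -0.14  0.05] w -0.0002720939194348776
shift now-frame [ 0.57 -2.4  -0.28] | turn [-0.01  0.06  0.  ] | shift goal-frame [ 0.57 -2.4  -0.28]
[0.23 0.49 1.53 0.   1.12 0.12]
[[  5.     1.28 -17.41]
 [ 10.     2.8  -17.23]
 [ 15.     4.29 -16.92]
 [ 20.     5.75 -16.48]
 [ 25.     7.16 -15.92]
 [ 30.     8.52 -15.23]
 [ 35.     9.82 -14.43]
 [ 40.    11.04 -13.52]
 [ 45.    12.17 -12.51]
 [ 50.    13.22 -11.4 ]
 [ 55.    14.16 -10.21]
 [ 60.    15.    -8.93]
 [ 65.    15.72  -7.59]]
```

```bash
python3 -c "
from g import *
s=snap('side','s7')[:,:,::-1]
t=snap('top','t7')[:,:,::-1]
for c in('side','top'): print(c,[(round(x['p'],2),(np.array(x['position'])*[640,480]).round(1)) for x in ctrl.spot_in(c,'hood_bar')])
z=lambda i,x,y,w,h,k:cv2.resize(i[y:y+h,x:x+w],(w*k,h*k),interpolation=cv2.INTER_CUBIC)
cv2.imwrite('pics/c10.png',np.hstack([z(t,165,195,84,60,4),np.zeros((240,4,3),np.uint8),z(s,235,125,75,40,6)[:, :450]])if 0 else z(s,235,125,90,67,8))"
```

```text
side [(0.63, array([296.4, 166.2]))]
top [(0.58, array([211.8, 176.1]))]
```

View pics/c10.png

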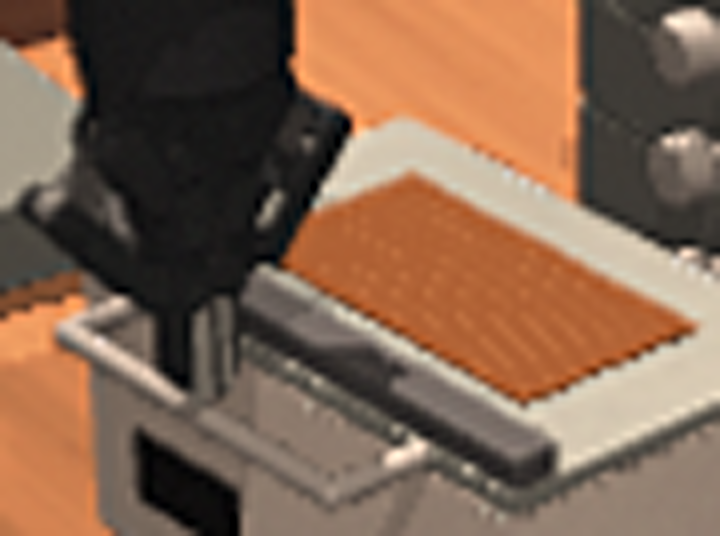

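The fingers closed on nothing. In the crop they end just at or above the bar around (195,400), so the true tips sit about 20 mm short of the reported TCP along the tool axis. The earlier crops c4, c7 and c9 show the same offset. I'll rise a little, open, and go about 20 mm deeper while watching the force.

>>> {"fn": "play_rows", "kwargs": {
  "motion": [
    [[0, 0, -6], [0, 0, 0]],
    [[0, 0, 0], [0, 0, 0]],
    [[0, 0, 0], [0, 0, 0]],
    [[0, 0, 0], [0, 0, 0]],
    [[0, 0, 0], [0, 0, 0]]
  ],
  "fingers": 34
}}

```text
time_s: 15.83
eef_pos: [505.2, 237.5, 104.2]
ee_rot: [-0.0, 0.998, 0.057, -0.001]
force: [-0.4, 0.1, -0.2]
grip_width: 0.402
```

>>> {"fn": "play_rows", "kwargs": {
  "motion": [
    [[0, 0, 4], [0, 0, 0]],
    [[0, 0, 4], [0, 0, 0]],
    [[0, 0, 4], [0, 0, 0]],
    [[0, 0, 2], [0, 0, 0]],
    [[0, 0, 0], [0, 0, 0]]
  ]
}}

```text
time_s: 16.25
eef_pos: [504.9, 237.4, 89.5]
ee_rot: [0.0, 0.998, 0.057, -0.001]
force: [0.0, 1.3, 0.8]
grip_width: 0.397
```

>>> {"fn": "play_rows", "kwargs": {
  "motion": [
    [[0, 0, 4], [0, 0, 0]],
    [[0, 0, 4], [0, 0, 0]],
    [[0, 0, 3], [0, 0, 0]],
    [[0, 0, 0], [0, 0, 0]]
  ]
}}

```text
time_s: 16.58
eef_pos: [504.8, 237.5, 78.4]
ee_rot: [0.0, 0.998, 0.057, -0.001]
force: [0.6, -0.3, -0.1]
grip_width: 0.402
```

>>> {"fn": "play_rows", "kwargs": {
  "motion": [
    [[0, 0, 0], [0, 0, 0]],
    [[0, 0, 0], [0, 0, 0]],
    [[0, 0, 0], [0, 0, 0]],
    [[0, 0, 0], [0, 0, 0]],
    [[0, 0, 0], [0, 0, 0]],
    [[0, 0, 0], [0, 0, 0]],
    [[0, 0, 0], [0, 0, 0]]
  ],
  "fingers": 0,
  "squeeze": 40
}}

```text
time_s: 17.17
eef_pos: [504.6, 237.5, 79.2]
ee_rot: [0.0, 0.998, 0.057, -0.001]
force: [-5.0, -1.1, 2.7]
grip_width: 0.095
```

>>> {"fn": "play_rows", "kwargs": {
  "motion": [
    [[0.2, 0, -4.4], [0, 0, 0]],
    [[0.4, 0, -4.3], [0, 0, 0]],
    [[0.7, 0, -8.7], [0, 0, 0]],
    [[1.2, 0, -8.6], [0, 0, 0]],
    [[1.6, 0, -8.6], [0, 0, 0]],
    [[2.0, 0, -8.5], [0, 0, 0]],
    [[2.3, 0, -8.4], [0, 0, 0]],
    [[2.7, 0, -8.3], [0, 0, 0]],
    [[3.1, 0, -8.2], [0, 0, 0]],
    [[0, 0, 0], [0, 0, 0]]
  ]
}}

```text
time_s: 18.0
eef_pos: [518.8, 239.4, 149.6]
ee_rot: [-0.0, 0.998, 0.057, -0.001]
force: [-11.6, -0.3, 2.7]
grip_width: 0.099
```

```bash
python3 -c "
from g import *
go([505.5,240,98.5],6.5,0)"
```

```text
t 18.0 p [518.84 239.37 149.57] F [-11.61  -0.28   2.68] w 0.09851352584120207
shift now-frame [-13.08  -2.11  51.1 ] | turn [-0.03  0.12  0.02] | shift goal-frame [-13.19  -2.13  51.07]
```

>>> {"fn": "play_rows", "kwargs": {
  "motion": [
    [[2.4, 0, -8.0], [0, 0, 0]],
    [[2.7, 0, -7.9], [0, 0, 0]],
    [[3.6, 0, -7.7], [0, 0, 0]],
    [[4.0, 0, -7.5], [0, 0, 0]],
    [[4.4, 0, -7.3], [0, 0, 0]],
    [[4.7, 0, -7.1], [0, 0, 0]],
    [[0, 0, 0], [0, 0, 0]]
  ]
}}

```text
time_s: 18.58
eef_pos: [543.2, 242.6, 194.9]
ee_rot: [-0.001, 0.998, 0.057, 0.002]
force: [2.8, 4.8, -3.5]
grip_width: 0.094
```

>>> {"fn": "play_rows", "kwargs": {
  "motion": [
    [[5.4, 0, -6.9], [0, 0, 0]],
    [[5.6, 0, -6.6], [0, 0, 0]],
    [[6.0, 0, -6.4], [0, 0, 0]],
    [[6.2, 0, -6.1], [0, 0, 0]],
    [[6.5, 0, -5.8], [0, 0, 0]],
    [[6.7, 0, -5.6], [0, 0, 0]],
    [[0, 0, 0], [0, 0, 0]],
    [[0, 0, 0], [0, 0, 0]]
  ]
}}

```text
time_s: 19.25
eef_pos: [577.4, 247.1, 232.2]
ee_rot: [-0.001, 0.998, 0.057, 0.0]
force: [-5.1, 5.9, 3.2]
grip_width: 0.094
```

>>> {"fn": "play_rows", "kwargs": {
  "motion": [
    [[7.0, 0, -5.2], [0, 0, 0]],
    [[7.2, 0, -5.0], [0, 0, 0]],
    [[7.4, 0, -4.6], [0, 0, 0]],
    [[7.6, 0, -4.3], [0, 0, 0]],
    [[7.8, 0, -4.0], [0, 0, 0]],
    [[7.9, 0, -3.6], [0, 0, 0]],
    [[0, 0, 0], [0, 0, 0]],
    [[0, 0, 0], [0, 0, 0]],
    [[0, 0, 0], [0, 0, 0]],
    [[0, 0, 0], [0, 0, 0]]
  ]
}}

```text
time_s: 20.08
eef_pos: [622.2, 252.8, 259.3]
ee_rot: [-0.002, 0.998, 0.058, 0.002]
force: [-1.8, 8.7, 4.1]
grip_width: 0.095
```

```bash
python3 -c "
from g import *
s=snap('side','s8')
go([505.5,240,98.5],6.5,0)
yx=np.radians(6.5); ex=np.array([np.cos(yx),np.sin(yx),0])
p=np.array(ctrl.sense()['eef_pos']); dx=(p-[505,237.5,0])@ex; dz=p[2]-79.2
print('dx,dz',dx,dz,'q',np.degrees(np.arctan2(dz+6,200-dx)))
b=cv2.cvtColor(s,cv2.COLOR_RGB2HSV)
"
```

```text
t 20.1333 p [622.21 252.81 259.3 ] F [-2.6   9.59  4.57] w 0.0950803326960578
shift now-frame [-117.92   -0.09  160.42] | turn [-0.22 -0.18  0.11] | shift goal-frame [-117.41   -0.49  160.8 ]
dx,dz 118.1854886587408 180.09545654182506 q 66.26791646051193
```

>>> {"fn": "play_rows", "kwargs": {
  "motion": [
    [[-7.9, 0, 3.6], [0, 0, 0]],
    [[-7.8, 0, 4.0], [0, 0, 0]],
    [[-7.6, 0, 4.3], [0, 0, 0]],
    [[-7.4, 0, 4.6], [0, 0, 0]],
    [[-7.2, 0, 5.0], [0, 0, 0]],
    [[-7.0, 0, 5.2], [0, 0, 0]],
    [[-6.7, 0, 5.6], [0, 0, 0]],
    [[-6.5, 0, 5.8], [0, 0, 0]],
    [[0, 0, 0], [0, 0, 0]],
    [[0, 0, 0], [0, 0, 0]],
    [[0, 0, 0], [0, 0, 0]],
    [[0, 0, 0], [0, 0, 0]],
    [[0, 0, 0], [0, 0, 0]],
    [[0, 0, 0], [0, 0, 0]]
  ]
}}

```text
time_s: 21.3
eef_pos: [564.4, 245.0, 220.6]
ee_rot: [-0.001, 0.998, 0.057, 0.0]
force: [-4.8, 3.2, 3.6]
grip_width: 0.093
```

```bash
python3 -c "
from g import *
s=snap('side','s9');t=snap('top','t9')
go([505.5,240,98.5],6.5,0)
yx=np.radians(6.5); ex=np.array([np.cos(yx),np.sin(yx),0])
p=np.array(ctrl.sense()['eef_pos']); dx=(p-[505,237.5,0])@ex; dz=p[2]-79.2
print('q',np.degrees(np.arctan2(dz+6,200-dx)))
a=cv2.imread('pics/s5.png').astype(int)[205:275,280:335]; b=s[:,:,::-1].astype(int)[205:275,280:335]; print('rack diff side',np.abs(a-b).mean(),(np.abs(a-b).max(2)>40).sum())
# orange hood-top mesh outline in side view vs shut
def cen(im):
    h=cv2.cvtColor(np.ascontiguousarray(im),cv2.COLOR_RGB2HSV); m=((h[...,0]<14)&(h[...,1]>150)&(h[...,2]>120)).astype(np.uint8)[100:230,220:360]; n,l,st,c=cv2.connectedComponentsWithStats(m); return sorted([(int(st[i,4]),list(st[i,:4]+[220,100,0,0])) for i in range(1,n)],key=lambda x:-x[0])[:3]
print(cen(cv2.imread('pics/side0.png')[:,:,::-1]),cen(s))
"
```

```text
t 21.4 p [564.45 244.95 220.6 ] F [-5.08  3.18  3.48] w 0.09352498858363642
shift now-frame [-59.25  -1.59 122.05] | turn [-0.09 -0.06  0.03] | shift goal-frame [-59.14  -1.75 122.1 ]
q 46.4585308655843
rack diff side 24.83116883116883 964
[(2627, [np.int64(220), np.int64(160), np.int64(94), np.int64(70)]), (1362, [np.int64(238), np.int64(116), np.int64(69), np.int64(35)]), (988, [np.int64(322), np.int64(179), np.int64(38), np.int64(51)])] [(3564, [np.int64(220), np.int64(160), np.int64(140), np.int64(70)]), (545, [np.int64(238), np.int64(124), np.int64(46), np.int64(30)]), (261, [np.int64(282), np.int64(116), np.int64(25), np.int64(20)])]
```

```bash
python3 -c "
from g import *
a,b,o=[cv2.imread('pics/%s.png'%n) for n in('s5','s9','side0')]
for n,(x,y,w,h) in {'front':(287,230,18,45),'mid':(301,226,20,46),'back':(315,222,20,46)}.items():
  for m,r in(('s5',a),('side0',o)):
    T=r[y:y+h,x:x+w]; R=cv2.matchTemplate(b[y-6:y+h+6,x-6:x+w+6],T,cv2.TM_CCOEFF_NORMED); _,v,_,l=cv2.minMaxLoc(R); print(n,m,round(v,3),(l[0]-6,l[1]-6))
# shadow check: bright board-top pixels
for n,i in(('s5',a),('s9',b)):
  g=i[220:262,285:335].min(2); m=(g>190).astype(np.uint8); k,l,st,c=cv2.connectedComponentsWithStats(m); print(n,[(st[j,4],(st[j,:4]+[285,220,0,0]).tolist()) for j in range(1,k) if st[j,4]>8])
d=np.abs(a.astype(int)-b).max(2)[205:275:5,280:335:3]; print(d)
"
```

```text
front s5 0.732 (0, 0)
front side0 0.676 (0, 0)
mid s5 0.767 (0, 1)
mid side0 0.437 (0, 0)
back s5 0.789 (0, 0)
back side0 0.716 (0, 0)
s5 [(np.int32(59), [316, 223, 18, 19]), (np.int32(58), [303, 227, 17, 20]), (np.int32(59), [288, 231, 17, 21])]
s9 [(np.int32(47), [319, 226, 15, 16]), (np.int32(37), [308, 234, 11, 13]), (np.int32(34), [294, 240, 11, 12])]
[[  1   4   3   5  17  14  17  19  21  21  19  20  21   1   3   3   4   3
    2]
 [  3   3   2   8  15  15  18  19  20  20  20  21  20   2   3   3   4   3
    2]
 [ 18  23  31  14  14  14  18  20  21  21  19  23  36  41   1   2   3   3
    2]
 [ 22  20  19  28  37  16  16  17  30  37  35  36  40  39  35  31   3  11
  100]
 [104  23  22  24  78   9  42  40  45  38  36  38   5 127  59  95 115 111
  110]
 [  7 108 173  45  74  85  88 110  35 194  45  43  41   3   3  72 110 110
  111]
 [  3   2 125   2 120  85  87 113  11  25   8  83   8  10   1   3   5  24
    6]
 [  3   2  52   6   3   7 112 135  12  14  29   2  48   9   3   2   2   3
    2]
 [111 112 115   5   8   4   2  44  12  12   7   7 114  81   5   3   2   2
   78]
 [110 115 113   1  10   2   2   6   0  12  11   9  12   9  71   3   2   3
  120]
 [111 114   3  74   3  10   3   2   2 105   5   8  16  28   2   4   3   2
  118]
 [113 113 117   6  20  16   2   1   1   8   1   8  15  23  20   1   5   3
    2]
 [  5 115 112 119   4   3   4   1   8 102   6   1   5  20  11   1   3   2
    2]
 [112  23 116 113 120   4   2   4   3  21 117   1  11  16   4   3   4   5
    4]]
```

The boards haven't moved: the lower-right ends of their bright top edges fall on the same pixels, and the other changes are shadow. The hood is held at about 46°, so I'm handing in.

```bash
python3 -c "
from rig import ctrl
print(ctrl.finish_job(), ctrl.sense()['eef_pos'], ctrl.sense()['grip_width'])"
```

```text
the job is handed in; nothing more can be done
the job is handed in; nothing more can be done
```

I took the board from the cradle, stood it in the rack's middle slot and let go. I then lifted the hood to about 65°, eased it back to about 46° (0.81 rad), and handed in at about 21.4 s with the gripper still holding the bar. The hand-in gave no verdict.

**Checks that held:**
- **Board:** the side picture after release shows it level and in line with the two spares. I felt the slot floor with about 10 N before letting go.
- **Rack boards after the hood move:** the lower-right ends of all three top edges are on the same pixels as before. The other differences I put down to shadow, and I did not check the bench things.
- **Hood:** I worked out its angle from the arm's position, about 66° at the top and 46° at the end. The fingers stood 9% open on the bar at the end, and the wrist force was only a few newtons.

**Checks that failed or disagreed:**
- **First bar grasp:** the fingers closed on nothing. In the pictures the fingertips sit about 20 mm short of the reported tool tip, so I went 20 mm deeper and it held. This also means the board was gripped closer to its top edge than I planned.
- **Final picture:** the 12-picture limit stopped me viewing it, so I checked that frame only by numbers. The crude before/after difference of the rack area was large, and I settled it by the edge comparison above.

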